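# Test-fire a spring trap

## Task

Check that the spring trap on the worktop works before it is put out: push its cocking lever gently down until you feel the sear catch, without forcing it hard against the rubber buffer, and let go so that it stays cocked by itself for a moment. Then trip it by pressing the pedal lightly, so that the jaw snaps fully shut, leave the trap untouched, and do not disturb the cup, the tin or the teaspoon beside it.

Things in the scene. Friction and masses are not known exactly. Their poses are not given: they have to be found in the camera images.
- trap: rat-size spring trap, 220 mm long over all, fixed to the worktop: black plastic base 166 x 92 mm, its top 8 mm high, steel moving parts. Origin on the worktop, directly under the middle of the bow's axle. +x points from the axle to the cocking-lever end, -x to the pedal end, z up. It stands turned by up to 0.7 rad either way.
- axle (a point): middle of the bow's axle, 55 mm above the worktop; the axle runs along the trap's y, between two cheeks 68 mm high at y = +-37 mm. Right after the catch (0.02 to 0.08 rad of bow on) a rubber buffer is met, which adds 3 to 5 N for every mm that the tab moves on; over 25 N on the trap damages it. A push of 13 to 16 N square to the tab is past the catch and safe.
- bow (a joint): angle (rad) of the sprung bow: jaw in front of the axle and cocking lever behind it, one part. 0 = jaw shut, lever up; grows as the lever is pushed down. The spring pushes back at the tab with 3 to 9 N, growing, with bumps to 11 N. The sear catches between 0.56 and 1.17: this differs from trap to trap and cannot be seen. Caught, the bow stays near that angle when let go; else it returns to 0.
- lever_tab (a point): middle of the upper face of the lever's thumb tab, where to push, 82 mm from the axle and moving on a circle about it. Tab: plate 50 mm wide (trap's y), 4 mm thick, 45 to 93 mm from the axle, with a 6 mm lip up at its end against slipping off. It slopes up away from the axle by 0.95 rad minus the bow angle: this point is about 123 mm high at rest, 35 to 85 mm when cocked.
- pedal_plate (a point): middle of the top of the ribbed trip pedal, a steel plate 38 x 44 mm at the trap's -x end, 95 mm in front of the axle and 34 mm above the worktop at rest; clear of the jaw, whose bar is 58 mm in front of the axle, 36 mm high when shut and up to 110 mm when cocked.
- pedal (a joint): angle (rad) of the sprung trip pedal: 0 at rest, grows as the plate is pressed down (8 mm for 0.064 rad), end stop at 0.18. With the bow cocked, 0.03 to 0.1 rad (4 to 12 mm of plate travel, 2 to 6 N) releases it; let go, the pedal comes back up.
- mug_b: small pale striped cup with a handle, 60 x 83 x 51 mm, loose, beside the trap; origin under its middle. To be left alone.
- tin_small: small food tin, 76 mm across and 58 mm high, loose, beside the trap; origin under its middle. To be left alone.
- teaspoon: steel teaspoon, 130 x 27 x 11 mm, loose on the worktop beside the pedal; origin under its middle. To be left alone.

How it is judged (in metres and radians):
On the way, in this order (a step that is already met when the one before it is completed fails the run):
1. the bow stays cocked by itself, nothing of the robot touching the trap (value of joint bow above 0.5 rad and contact force between each of the fingers, the arm and trap below 0.1 N), for 0.4 s.
2. the pedal is pressed (value of joint pedal above 0.02 rad).
3. the jaw has snapped shut (value of joint bow below 0.05 rad), for 0.1 s.
At the end, for the whole second after the job is handed in: the jaw is shut (bow within 0.05 rad of 0) and the pedal is back up (within 0.015 rad of 0), after the bow had stood cocked by itself for 0.4 s and the pedal had been pressed (value of joint bow below 0.05 rad and value of joint pedal below 0.015 rad); the robot touches nothing.
It fails at once if the trap is pushed with more than 25 N (contact force between any of the fingers, the arm and trap above 25 N).
It fails at once if the cup, the tin or the teaspoon is moved by more than 20 mm (distance of any of mug_b, tin_small, teaspoon from where it was at the start of the episode above 0.02 m).
It also fails if it takes over 72 s, if anything falls off the work surface, if the arm or the gripper's body presses on something with over 40 N, if the wrist force passes 120 N, or if a joint passes its speed limit or range.

## Robot

A 6-joint arm with a two-finger parallel gripper is mounted at the origin on a cart in front of the work surface, level with it; the furniture and walls round the work are solid. World frame = base frame: x ahead of the robot, y to its left, z up, the work surface at z = 0. Lengths are in m, angles in degrees, forces in N, time in s.
With the tool pointing down it reaches from about 0.4 to 0.825 m from the base axis. Payload 7 kg.
Tool frame: the origin (TCP) lies on the centre line of the jaws, within the pads' length; the fingertips stand 14 mm ahead of it and the grasp point (between the pads) lies 5 mm behind it; z points along the fingers, y is the line along which they close (so a half turn about z gives the same grasp; the last joint's range is limited). The gripper opens to 88 mm and grips with 3 to 60 N. Pads are 19 mm wide; open, the fingers measure 130 mm over their backs; the gripper's body (78 mm by 193 mm) begins 47 mm behind the grasp point.
Start: joints at [83.715, 20.546, 0.682, 0, -70.136, -16.507], TCP at [0.261, 0.622, 0.241] pointing down, gripper open.
Joint ranges: [-176.03, 176.03], [-82.01, 121.73], [-58.28, 71.71], [-173.87, 95.51], [-174.79, -0.11], [-173.66, 173.66]. Speed limits (degrees/s): [136.94, 136.94, 172.46, 180, 180, 180].

## Interface

Orientations are given as [roll, pitch, yaw] about the fixed x, y, z axes, in that order (R = Rz(yaw) Ry(pitch) Rx(roll)).
In Python, from plant import r gives the robot as it stands.
- The arm moves only by the tool send_rows, never from a script. Its argument "steps" is a list of rows, each an object with "dp": the shift along the tool's x, y, z in mm, a list of three; "roll": the turn about the tool's z in rad; "jaw": the opening in per cent of the stroke, from 0 (shut) to 100 (fully open). In form: [{"dp": [tx, ty, tz], "roll": roll, "jaw": jaw}, ...]. A call has 1 to 5 rows; each row is the pose to reach, as a shift and turn from the pose commanded when the call began, along the tool's axes at that moment; what a row does not reach only later rows make up. A row lasts 1/8 s, in which the tool goes at most 62.5 mm and 10.7 degrees, less where a joint would pass 70% of its speed; a pose out of reach is approached as far as the arm can. A call with a gripper value outside its range is refused whole. The fingers move at their own pace and stop on an object; "newtons" is the grip in N (left out, the last holds). Time passes only in rows, so rows that repeat a pose let the fingers close. It gives the time, the measured TCP pose, the force, the opening and the grip force at its end, in the units of the state.
- r.get_state(): the state, without advancing time (a new reading comes with each control period).
- r.capture(name): name is "side" or "top"; returns a dict with "image" (400x640x3 uint8, blue, green, red), "K" (3x3 intrinsics, pixels), "dist" ([k1, k2, p1, p2, k3] as OpenCV has them; the pictures are not rectified), "rvec" (rotation vector, rad) and "tvec" (3), from world to camera coordinates, as OpenCV has them. Camera axes: x right, y down, z forward; pixel columns grow to the right and rows downward; lengths in m; the calibration is good to about 2 mm. A picture is of the moment at which its call begins. There is no depth.
- r.close_job(): hands the job in; it is judged then, once.
The state is a dict: "time_s": time; "joints": joint angles; "qd": joint speeds; "joint_torque": joint torques, N m; "tcp_pos": TCP position; "eef_rot": TCP orientation; "contact_force": force on the tool from outside, world axes, zero at the start; "moment": the same for the moment, N m; "gripper_width": finger opening in m; "gripper_force": force on a finger pad.
Only numpy, scipy, OpenCV 4.12 (cv2) and the standard library are available. Lean on these libraries where they do the work, as an engineer would, in place of code of your own. Each camera call takes 0.05 s, during which the arm holds its last target. There are 200 camera calls.

## Working session

There is one attempt and no reset: what is moved stays moved. The work goes in short steps, Python scripts to look and compute and a tool call to move; the robot and the scene stay as the last step left them, time stands still between calls to the robot, and variables do not carry over. Pictures are saved under pics/ and viewed, at most 10 in all, crops included, and the job is handed in when it is done.

Besides the shell and the picture viewer there is one more tool, called after ">>>" as a command line: name --argument value ..., lists and objects as JSON in quotes. send_rows: Moves the arm, as the interface text tells. Its arguments: {"type":"object","properties":{"steps":{"type":"array","items":{"type":"object","properties":{"dp":{"type":"array","items":{"type":"number"}},"roll":{"type":"number"},"jaw":{"type":"number"}}}},"newtons":{"type":"number"}},"required":["steps"]}

```bash
mkdir -p pics; cat > h.py <<'E'
import cv2,numpy as np
from plant import r
from scipy.spatial.transform import Rotation as R
def ray(c,uv):
    n=cv2.undistortPoints(np.array([[uv]],float),np.array(c['K']),np.array(c['dist']))[0,0]
    M=cv2.Rodrigues(np.array(c['rvec'],float))[0]; t=np.array(c['tvec'],float).ravel()
    return -M.T@t, M.T@np.array([n[0],n[1],1.])
def onz(c,uv,z):
    o,d=ray(c,uv); return o+d*(z-o[2])/d[2]
def proj(c,p):
    return cv2.projectPoints(np.array(p,float).reshape(-1,3),np.array(c['rvec'],float),np.array(c['tvec'],float),np.array(c['K']),np.array(c['dist']))[0].reshape(-1,2)
def st():
    s=r.get_state(); print({k:np.round(s[k],3).tolist() for k in('time_s','joints','tcp_pos','eef_rot','contact_force','gripper_width')}); return s
E
python3 - <<'E'
from h import *
import pickle
s=st()
for n in('side','top'):
    c=r.capture(n); cv2.imwrite(f'pics/{n}0.png',c['image']); pickle.dump(c,open(n+'0.pkl','wb'))
    print(n,ray(c,(320,200)))
E
```

```text
{'time_s': 0.0, 'joints': [83.715, 20.592, 0.635, -0.022, -70.135, -16.505], 'tcp_pos': [0.261, 0.622, 0.24], 'eef_rot': [179.906, -0.007, -22.797], 'contact_force': [-0.872, 0.484, 0.37], 'gripper_width': 0.088}
side (array([0.52675801, 0.77361844, 0.65985423]), array([ 0.00099513, -0.75148372, -0.66011801]))
top (array([0.50568327, 0.1131168 , 0.99848002]), array([ 0.05717464,  0.0225939 , -0.99820531]))
```

View pics/top0.png

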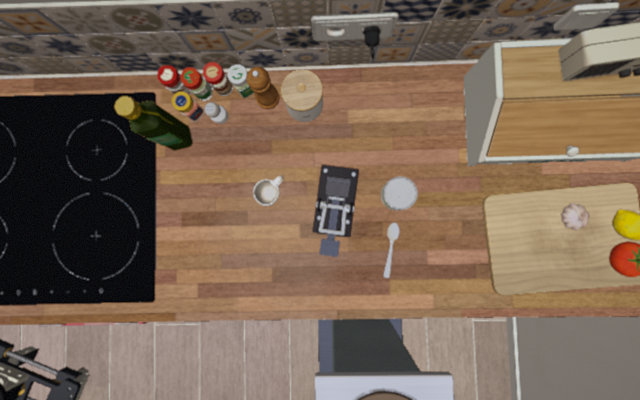

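View pics/side0.png

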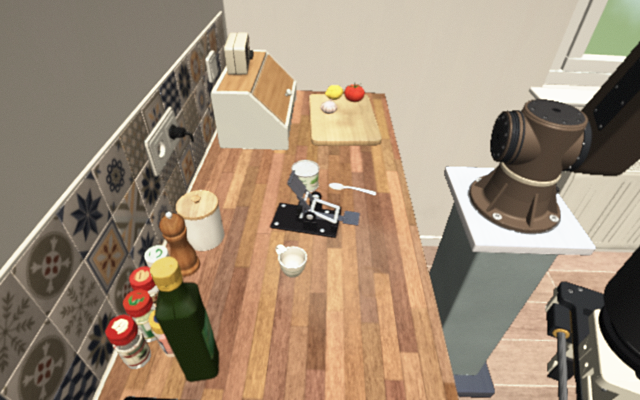

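```bash
python3 - <<'E'
from h import *
import pickle
c=pickle.load(open('top0.pkl','rb'));I=c['image']
cv2.imwrite('pics/crop0.png',cv2.resize(I[150:290,240:440],None,fx=4,fy=4,interpolation=cv2.INTER_CUBIC))
sub=I[158:262,305:365]
m=((sub.max(2)<75)).astype(np.uint8)
b=m.copy()
cn,_=cv2.findContours(b,cv2.RETR_EXTERNAL,cv2.CHAIN_APPROX_NONE)
for k in cn:
    if cv2.contourArea(k)<40: continue
    rc=cv2.minAreaRect(k+np.array([305,158])); bx=cv2.boxPoints(rc)
    w=np.array([onz(c,p,.008)[:2] for p in bx])
    print(cv2.contourArea(k),np.round(bx,1).tolist(),np.round(w,4).tolist(),np.round(w.mean(0),4),[round(np.linalg.norm(w[i]-w[i-1]),4) for i in range(2)])
for n,p in dict(mug=(266,191),tin=(400,193),sp1=(394,228),sp2=(387,275)).items(): print(n,onz(c,p,.03).round(3))
E
```

```text
51.0 [[335.79998779296875, 229.0], [337.1000061035156, 209.6999969482422], [341.29998779296875, 210.0], [340.0, 229.3000030517578]] [[0.4925, 0.0996], [0.5382, 0.0954], [0.5373, 0.0854], [0.4916, 0.0897]] [0.5149 0.0925] [np.float64(0.0099), np.float64(0.0459)]
56.5 [[323.3999938964844, 227.6999969482422], [325.8999938964844, 208.5], [330.1000061035156, 209.0], [327.6000061035156, 228.1999969482422]] [[0.4963, 0.129], [0.5419, 0.1218], [0.5403, 0.1119], [0.4948, 0.1191]] [0.5183 0.1205] [np.float64(0.0101), np.float64(0.0461)]
876.5 [[312.3999938964844, 231.5], [321.3999938964844, 164.1999969482422], [358.6000061035156, 169.1999969482422], [349.70001220703125, 236.5]] [[0.4877, 0.1554], [0.6484, 0.1302], [0.6339, 0.0414], [0.4741, 0.0672]] [0.561  0.0986] [np.float64(0.0892), np.float64(0.1626)]
mug [0.585 0.262 0.03 ]
tin [ 0.573 -0.051  0.03 ]
sp1 [ 0.492 -0.034  0.03 ]
sp2 [ 0.385 -0.015  0.03 ]
```

View pics/crop0.png

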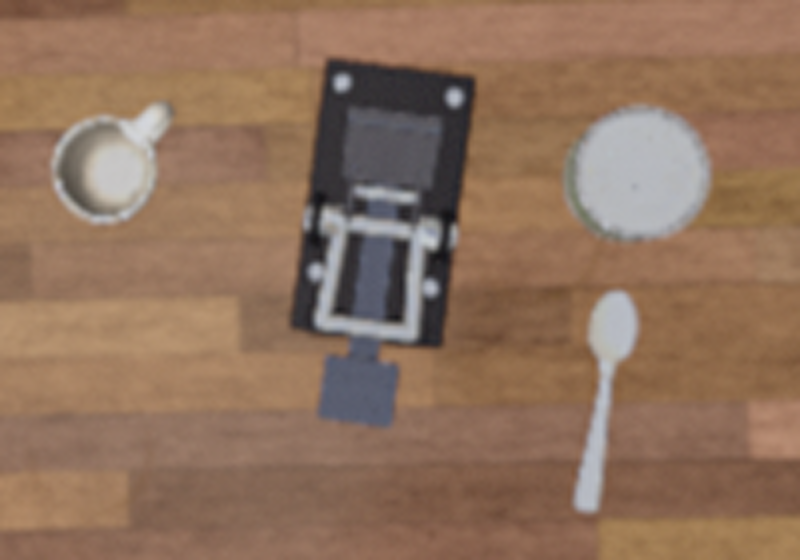

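The top view shows the trap base (crop corners 330,60 / 475,78 / 440,345 / 292,328). The pedal is at crop (358,390), the cup at (105,170), the tin at (638,172) and the spoon at (605,400). The side view shows the tab raised on the wall side of the trap.

```bash
cat >> h.py <<'E'
YAW=-0.1556; X=np.array([np.cos(YAW),np.sin(YAW)]); Y=np.array([-X[1],X[0]])
AX=np.array([.561,.0986])-.023*X
def w(x,y=0): return AX+x*X+y*Y
def loc(p): d=np.asarray(p)[:2]-AX; return np.array([d@X,d@Y])
def dp(px,tipz,py=0):
    "tool-frame mm shift to put fingertip at trap-frame (px,py), tip height tipz (m)"
    s=r.get_state(); Rm=R.from_euler('xyz',s['eef_rot'],degrees=True).as_matrix()
    t=np.r_[w(px,py),tipz+.014]; return (Rm.T@(t-np.array(s['tcp_pos']))*1000).round(1), s
E
python3 - <<'E'
from h import *
import pickle
c=pickle.load(open('top0.pkl','rb'))
print('axle',AX)
for n,p,z in(('pedal',(240+358/4,150+390/4),.034),('axle',(240+380/4,150+229/4),.06),('tab',(240+393/4,150+148/4),.115),('bar',(240+366/4,150+330/4),.038),('screw',(240+342/4,150+82/4),.008),('screw',(240+454/4,150+97/4),.008),('screw',(240+316/4,150+271/4),.008),('screw',(240+430/4,150+287/4),.008)):
    print(n,(loc(onz(c,p,z))*1000).round(1))
print(dp(.040,.16)[0])
E
```

```text
axle [0.53827787 0.10216438]
pedal [-88.7  -0.3]
axle [ 4.1 -0.7]
tab [45.6 -1.6]
bar [-53.8  -0.4]
screw [90.7 33. ]
screw [ 90.3 -34.6]
screw [-23.7  33.5]
screw [-24.1 -34.9]
[495.5 362.1  66.3]
```

```bash
sed -i 's/-.023\*X/-.0187*X/' h.py; python3 - <<'E'
from h import *
print(dp(.039,.17)[0])
for th in np.arange(0,1.21,.1):
    a=.95-th; s=86 if a>0 else 72; print(round(th,1),round(s*np.cos(a)-2*np.sin(a)-(9.5 if a>0 else -9.5),1),round(55+s*np.sin(a)+2*np.cos(a),1))
E
```

```text
[498.7 361.4  56.3]
0.0 38.9 126.1
0.1 45.8 120.9
0.2 52.1 115.1
0.3 57.8 108.6
0.4 62.8 101.7
0.5 67.1 94.2
0.6 70.6 86.4
0.7 73.3 78.2
0.8 75.2 69.8
0.9 76.3 61.3
1.0 81.5 53.4
1.1 81.0 46.2
1.2 79.8 39.1
```

>>> send_rows --steps '[{"dp":[60,44,0],"roll":0,"jaw":50},{"dp":[120,88,0],"roll":-0.1,"jaw":0},{"dp":[180,132,0],"roll":-0.2,"jaw":0},{"dp":[225,165,0],"roll":-0.243,"jaw":0},{"dp":[250,183,0],"roll":-0.243,"jaw":0}]'

```text
time_s: 0.72
tcp_pos: [0.4216, 0.3547, 0.2405]
eef_rot: [180.0, 0.0, -8.8]
contact_force: [0.8, -0.1, 0.7]
gripper_width: 0.0429
gripper_force: 0.0
```

```bash
python3 -c "
from h import *
print(dp(.039,.17)[0])"
```

```text
[197.3 231.7  56.5]
```

>>> send_rows --steps '[{"dp":[40,46,0],"roll":0,"jaw":0},{"dp":[80,94,0],"roll":0,"jaw":0},{"dp":[120,141,0],"roll":0,"jaw":0},{"dp":[160,188,20],"roll":0,"jaw":0},{"dp":[184,216,40],"roll":0,"jaw":0}]'

```text
time_s: 1.35
tcp_pos: [0.5705, 0.1126, 0.2001]
eef_rot: [-180.0, -0.0, -9.0]
contact_force: [0.2, 0.9, -0.8]
gripper_width: 0.0007
gripper_force: 0.0
```

>>> send_rows --steps '[{"dp":[0,0,0],"roll":0,"jaw":0},{"dp":[0,0,0],"roll":0,"jaw":0}]'

```text
time_s: 1.6
tcp_pos: [0.5695, 0.1149, 0.2005]
eef_rot: [180.0, 0.0, -8.9]
contact_force: [-0.3, 0.2, 0.8]
gripper_width: 0.0004
gripper_force: 0.0
```

```bash
python3 - <<'E'
from h import *
d,s=dp(.039,.14);print(d,s['gripper_width'],s['contact_force'])
c=r.capture('side')
u=proj(c,[np.r_[w(.046),.123]])[0].astype(int);print(u)
cv2.imwrite('pics/s1.png',cv2.resize(c['image'][u[1]-70:u[1]+80,u[0]-100:u[0]+100],None,fx=4,fy=4,interpolation=cv2.INTER_CUBIC))
E
```

```text
[14.4 17.4 46.5] 0.0004316184267504841 [-0.29430973  0.17981219  0.77648929]
[294 179]
```

View pics/s1.png

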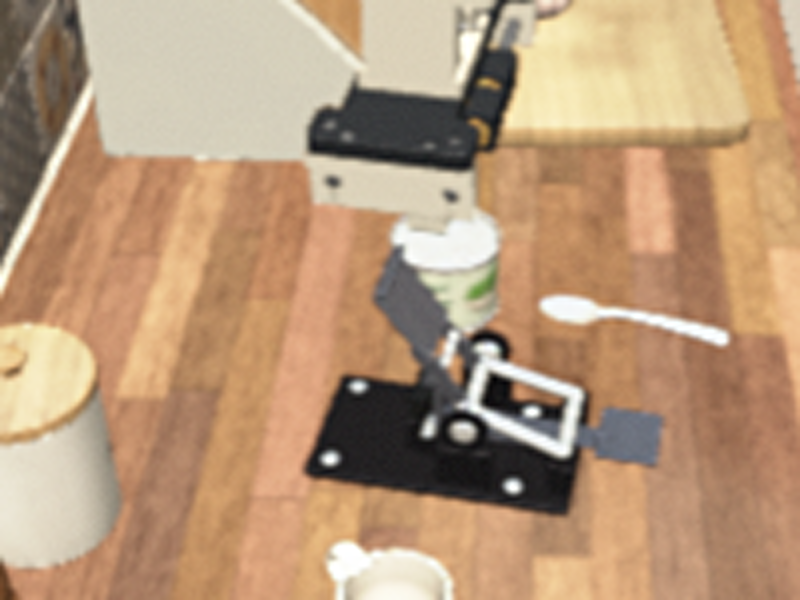

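The crop shows the trap with its tab at (410,285) and the gripper above it, slightly on the tin side. The way is clear, so I centre the tool and go down.

>>> send_rows --steps '[{"dp":[14.5,17.5,20],"roll":0,"jaw":0},{"dp":[14.5,17.5,46],"roll":0,"jaw":0},{"dp":[14.5,17.5,46],"roll":0,"jaw":0},{"dp":[14.5,17.5,46],"roll":0,"jaw":0}]'

```text
time_s: 2.15
tcp_pos: [0.5817, 0.0964, 0.156]
eef_rot: [-180.0, -0.1, -8.8]
contact_force: [0.2, 0.1, 0.4]
gripper_width: 0.0005
gripper_force: 0.0
```

```bash
python3 - <<'E'
from h import *
d,s=dp(.039,.126);print(d,np.round(s['contact_force'],1),loc(s['tcp_pos'])*1000)
c=r.capture('top');u=proj(c,[np.r_[w(.046),.123]])[0].astype(int)
a=cv2.resize(c['image'][u[1]-50:u[1]+50,u[0]-50:u[0]+50],(400,400),interpolation=cv2.INTER_CUBIC)
c=r.capture('side');u=proj(c,[np.r_[w(.046),.123]])[0].astype(int)
b=cv2.resize(c['image'][u[1]-40:u[1]+40,u[0]-40:u[0]+40],(400,400),interpolation=cv2.INTER_CUBIC)
cv2.imwrite('pics/s2.png',np.hstack([a,b]))
E
```

```text
[-0.5  1.1 16. ] [0.2 0.1 0.4] [39.45505697  1.06793457]
```

View pics/s2.png

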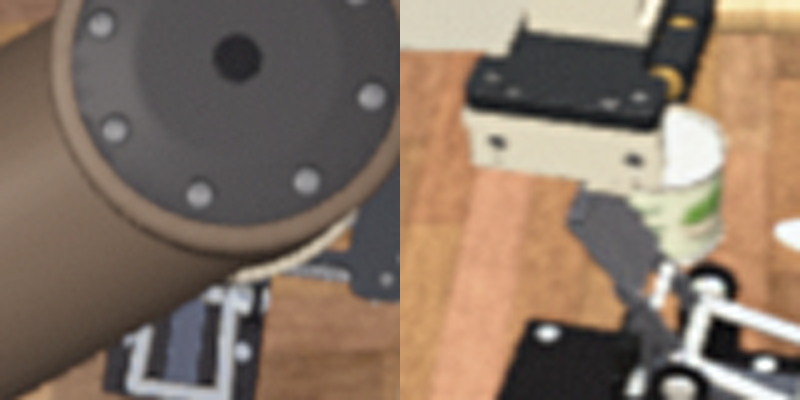

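The tool is over the tab: in the right half the tab top is at about (600,195), just under the gripper, and the gripper's body hides the fingers. I go down along the tab's circle.

>>> send_rows --steps '[{"dp":[0,1,8],"roll":0,"jaw":0},{"dp":[0,1,13],"roll":0,"jaw":0},{"dp":[0,1,16],"roll":0,"jaw":0},{"dp":[0.5,1,17],"roll":0,"jaw":0},{"dp":[0.5,1,17],"roll":0,"jaw":0}]'

```text
time_s: 2.88
tcp_pos: [0.5811, 0.0941, 0.1372]
eef_rot: [180.0, 0.1, -8.9]
contact_force: [-2.9, 0.7, 1.0]
gripper_width: 0.0003
gripper_force: 1.5
```

```bash
python3 - <<'E'
from h import *
d,s=dp(.0458,.121);print(d,np.round(s['contact_force'],1),loc(s['tcp_pos'])*1000)
E
```

```text
[ 6.6 -1.3  2.2] [-2.9  0.7  1. ] [39.24643211 -1.34116343]
```

>>> send_rows --steps '[{"dp":[6.6,-1,2.5],"roll":0,"jaw":0},{"dp":[13,-1,8],"roll":0,"jaw":0},{"dp":[18.5,-1,14.5],"roll":0,"jaw":0},{"dp":[23.5,-1,21.5],"roll":0,"jaw":0},{"dp":[23.5,-1,21.5],"roll":0,"jaw":0}]'

```text
time_s: 3.5
tcp_pos: [0.6053, 0.0915, 0.1155]
eef_rot: [180.0, 0.0, -8.9]
contact_force: [-4.6, -1.3, 3.0]
gripper_width: 0.0008
gripper_force: 2.2
```

```bash
python3 - <<'E'
from h import *
d,s=dp(.0671,.0942);print(d,np.round(s['contact_force'],1),loc(s['tcp_pos'])*1000)
E
```

```text
[ 3.6 -0.2  7.3] [-4.6 -1.3  3. ] [63.52844336 -0.20455536]
```

>>> send_rows --steps '[{"dp":[-1.5,0,2],"roll":0,"jaw":0},{"dp":[1.5,0,7.5],"roll":0,"jaw":0},{"dp":[1.5,0,7.5],"roll":0,"jaw":0}]'

```text
time_s: 3.88
tcp_pos: [0.6077, 0.0918, 0.1095]
eef_rot: [-179.9, -0.2, -8.8]
contact_force: [-0.9, -2.1, 5.1]
gripper_width: 0.0007
gripper_force: 2.6
```

>>> send_rows --steps '[{"dp":[1.5,0,3],"roll":0,"jaw":0},{"dp":[1.5,0,3],"roll":0,"jaw":0}]'

```text
time_s: 4.12
tcp_pos: [0.6091, 0.0916, 0.1067]
eef_rot: [-179.9, -0.2, -8.8]
contact_force: [-0.9, -2.1, 5.3]
gripper_width: 0.0003
gripper_force: 2.6
```

>>> send_rows --steps '[{"dp":[1.2,0,3],"roll":0,"jaw":0},{"dp":[1.2,0,3],"roll":0,"jaw":0}]'

```text
time_s: 4.38
tcp_pos: [0.6105, 0.0913, 0.1038]
eef_rot: [-179.9, -0.2, -8.8]
contact_force: [-0.5, -2.1, 6.3]
gripper_width: 0.0001
gripper_force: 2.7
```

>>> send_rows --steps '[{"dp":[1.2,0,3],"roll":0,"jaw":0},{"dp":[1.2,0,3],"roll":0,"jaw":0}]'

```text
time_s: 4.62
tcp_pos: [0.6117, 0.0911, 0.101]
eef_rot: [-179.9, -0.2, -8.8]
contact_force: [-1.0, -1.6, 7.8]
gripper_width: 0.0008
gripper_force: 3.3
```

>>> send_rows --steps '[{"dp":[1,0,2.5],"roll":0,"jaw":0},{"dp":[1,0,2.5],"roll":0,"jaw":0}]'

```text
time_s: 4.88
tcp_pos: [0.6127, 0.091, 0.0984]
eef_rot: [-179.9, -0.2, -8.8]
contact_force: [-1.2, -2.8, 5.7]
gripper_width: 0.0004
gripper_force: 2.8
```

>>> send_rows --steps '[{"dp":[1,0,2.5],"roll":0,"jaw":0},{"dp":[1,0,2.5],"roll":0,"jaw":0}]'

```text
time_s: 5.12
tcp_pos: [0.6137, 0.0908, 0.0959]
eef_rot: [-179.9, -0.2, -8.8]
contact_force: [-1.2, -3.0, 5.9]
gripper_width: 0.0007
gripper_force: 3.1
```

>>> send_rows --steps '[{"dp":[0.8,0,2.5],"roll":0,"jaw":0},{"dp":[0.8,0,2.5],"roll":0,"jaw":0}]'

```text
time_s: 5.38
tcp_pos: [0.6145, 0.0907, 0.0935]
eef_rot: [-179.9, -0.2, -8.8]
contact_force: [-1.4, -1.5, 5.6]
gripper_width: 0.0004
gripper_force: 3.0
```

>>> send_rows --steps '[{"dp":[0.8,0,3],"roll":0,"jaw":0},{"dp":[0.8,0,3],"roll":0,"jaw":0}]'

```text
time_s: 5.62
tcp_pos: [0.6153, 0.0906, 0.0906]
eef_rot: [-179.9, -0.2, -8.8]
contact_force: [-1.7, -2.9, 7.7]
gripper_width: 0.0008
gripper_force: 3.7
```

>>> send_rows --steps '[{"dp":[0.6,0,2.5],"roll":0,"jaw":0},{"dp":[0.6,0,2.5],"roll":0,"jaw":0}]'

```text
time_s: 5.88
tcp_pos: [0.6159, 0.0905, 0.088]
eef_rot: [-179.9, -0.2, -8.8]
contact_force: [-0.9, -2.9, 5.6]
gripper_width: 0.0004
gripper_force: 3.1
```

>>> send_rows --steps '[{"dp":[0.6,0,3],"roll":0,"jaw":0},{"dp":[0.6,0,3],"roll":0,"jaw":0}]'

```text
time_s: 6.12
tcp_pos: [0.6166, 0.0904, 0.0849]
eef_rot: [-179.9, -0.2, -8.8]
contact_force: [-0.1, -3.4, 6.3]
gripper_width: 0.0004
gripper_force: 3.0
```

>>> send_rows --steps '[{"dp":[0.5,0,3],"roll":0,"jaw":0},{"dp":[0.5,0,3],"roll":0,"jaw":0}]'

```text
time_s: 6.38
tcp_pos: [0.6171, 0.0903, 0.082]
eef_rot: [-179.9, -0.2, -8.8]
contact_force: [-0.7, -1.5, 6.1]
gripper_width: 0.0008
gripper_force: 3.3
```

>>> send_rows --steps '[{"dp":[0.4,0,3],"roll":0,"jaw":0},{"dp":[0.4,0,3],"roll":0,"jaw":0}]'

```text
time_s: 6.62
tcp_pos: [0.6175, 0.0902, 0.079]
eef_rot: [-179.9, -0.2, -8.8]
contact_force: [-1.1, -2.7, 4.5]
gripper_width: 0.0004
gripper_force: 3.1
```

>>> send_rows --steps '[{"dp":[0.3,0,3],"roll":0,"jaw":0},{"dp":[0.3,0,3],"roll":0,"jaw":0}]'

```text
time_s: 6.88
tcp_pos: [0.6178, 0.0901, 0.076]
eef_rot: [-179.9, -0.2, -8.8]
contact_force: [-0.3, -2.9, 6.7]
gripper_width: 0.0004
gripper_force: 3.2
```

>>> send_rows --steps '[{"dp":[0.3,0,3],"roll":0,"jaw":0},{"dp":[0.3,0,3],"roll":0,"jaw":0}]'

```text
time_s: 7.12
tcp_pos: [0.618, 0.0901, 0.0729]
eef_rot: [-179.9, -0.2, -8.8]
contact_force: [-0.7, -2.1, 6.0]
gripper_width: 0.0005
gripper_force: 3.1
```

>>> send_rows --steps '[{"dp":[0.8,0,2.5],"roll":0,"jaw":0},{"dp":[0.8,0,2.5],"roll":0,"jaw":0}]'

```text
time_s: 7.38
tcp_pos: [0.6182, 0.09, 0.0703]
eef_rot: [-180.0, -0.1, -8.8]
contact_force: [-2.6, -1.5, 8.0]
gripper_width: 0.0004
gripper_force: 4.2
```

>>> send_rows --steps '[{"dp":[0,0,2.5],"roll":0,"jaw":0},{"dp":[0,0,2.5],"roll":0,"jaw":0}]'

```text
time_s: 7.62
tcp_pos: [0.6182, 0.0901, 0.0683]
eef_rot: [-179.9, -0.1, -8.8]
contact_force: [-4.1, -0.7, 11.2]
gripper_width: 0.0006
gripper_force: 5.9
```

>>> send_rows --steps '[{"dp":[-0.3,0,1],"roll":0,"jaw":0},{"dp":[-0.3,0,1],"roll":0,"jaw":0}]'

```text
time_s: 7.88
tcp_pos: [0.6182, 0.0901, 0.0678]
eef_rot: [-179.9, -0.2, -8.8]
contact_force: [-4.2, -0.9, 13.8]
gripper_width: 0.0005
gripper_force: 7.0
```

>>> send_rows --steps '[{"dp":[0,0,0.7],"roll":0,"jaw":0},{"dp":[0,0,0.7],"roll":0,"jaw":0}]'

```text
time_s: 8.12
tcp_pos: [0.6183, 0.0901, 0.0674]
eef_rot: [-179.9, -0.2, -8.8]
contact_force: [-5.1, -1.8, 15.8]
gripper_width: 0.0004
gripper_force: 8.0
```

>>> send_rows --steps '[{"dp":[-1,0,-2],"roll":0,"jaw":0},{"dp":[-2,0,-5],"roll":0,"jaw":0},{"dp":[-2,0,-9],"roll":0,"jaw":0},{"dp":[-2,0,-9],"roll":0,"jaw":0}]'

```text
time_s: 8.62
tcp_pos: [0.6153, 0.0905, 0.0741]
eef_rot: [-180.0, -0.0, -8.9]
contact_force: [-0.1, -1.0, 0.0]
gripper_width: 0.0003
gripper_force: 0.0
```

The force is down to zero, so the bow is holding. I raise clear.

>>> send_rows --steps '[{"dp":[-2,0,-15],"roll":0,"jaw":0},{"dp":[-2,0,-50],"roll":0,"jaw":0},{"dp":[-2,0,-90],"roll":0,"jaw":0},{"dp":[-2,0,-120],"roll":0,"jaw":0},{"dp":[-2,0,-120],"roll":0,"jaw":0}]'

```text
time_s: 9.25
tcp_pos: [0.6145, 0.091, 0.1977]
eef_rot: [-179.8, -0.3, -8.8]
contact_force: [0.2, -0.5, -1.2]
gripper_width: 0.0004
gripper_force: 0.0
```

```bash
python3 - <<'E'
from h import *
d,s=dp(-.106,.18);print(d,dp(-.106,.045)[0],np.round(s['contact_force'],1))
c=r.capture('side')
u=proj(c,[np.r_[w(0),.05]])[0].astype(int)
cv2.imwrite('pics/s3.png',cv2.resize(c['image'][u[1]-70:u[1]+80,u[0]-100:u[0]+100],None,fx=4,fy=4,interpolation=cv2.INTER_CUBIC))
E
```

```text
[-178.7    0.6    2.7] [-179.4    1.   137.7] [ 0.2 -0.5 -1.2]
```

View pics/s3.png

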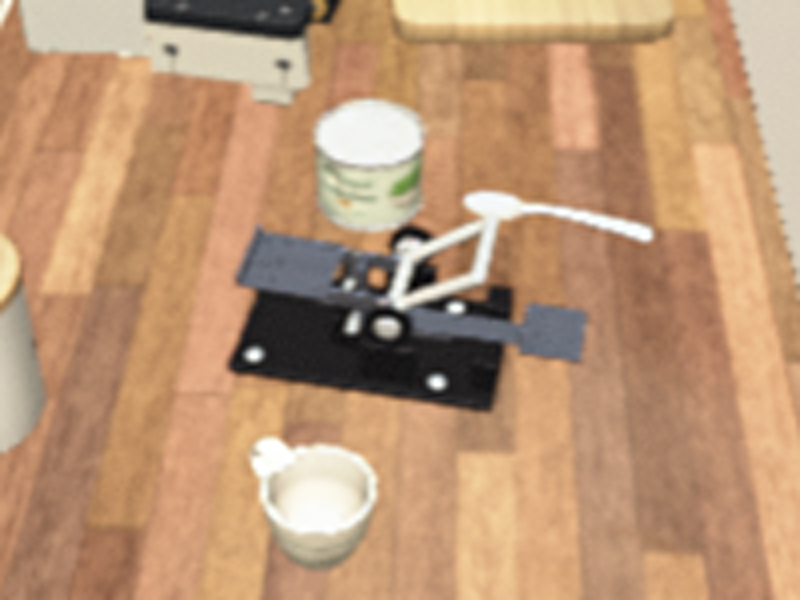

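The trap stands cocked: the jaw bar is up at (480,250) and the tab lies flat at (300,265). The pedal is at (553,330). I move over it.

>>> send_rows --steps '[{"dp":[-50,0,0],"roll":0,"jaw":0},{"dp":[-105,0,0],"roll":0,"jaw":0},{"dp":[-155,0.5,0],"roll":0,"jaw":0},{"dp":[-179,0.5,0],"roll":0,"jaw":0},{"dp":[-179,0.5,0],"roll":0,"jaw":0}]'

```text
time_s: 9.93
tcp_pos: [0.4343, 0.1174, 0.1937]
eef_rot: [-180.0, 0.0, -8.8]
contact_force: [0.1, 0.5, -0.3]
gripper_width: 0.0003
gripper_force: 0.0
```

>>> send_rows --steps '[{"dp":[0,0,50],"roll":0,"jaw":0},{"dp":[0,0,100],"roll":0,"jaw":0},{"dp":[0,0,125],"roll":0,"jaw":0},{"dp":[0,0,134],"roll":0,"jaw":0},{"dp":[0,0,134],"roll":0,"jaw":0}]'

```text
time_s: 10.55
tcp_pos: [0.4363, 0.1174, 0.0596]
eef_rot: [179.9, 0.0, -8.9]
contact_force: [0.8, -0.4, 0.7]
gripper_width: 0.0001
gripper_force: 0.0
```

```bash
python3 - <<'E'
from h import *
d,s=dp(-.106,.034);print(d,np.round(s['contact_force'],1))
c=r.capture('side')
u=proj(c,[np.r_[w(-.09),.05]])[0].astype(int)
cv2.imwrite('pics/s4.png',cv2.resize(c['image'][u[1]-60:u[1]+60,u[0]-80:u[0]+80],None,fx=5,fy=5,interpolation=cv2.INTER_CUBIC))
E
```

```text
[ 1.4 -0.8 11.6] [ 0.8 -0.4  0.7]
```

View pics/s4.png

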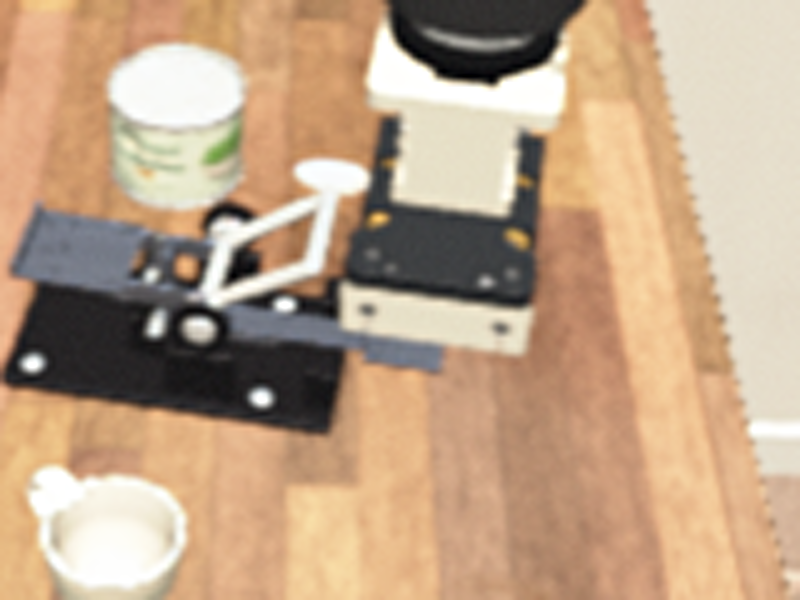

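The gripper is over the outer part of the pedal, which shows at (405,352), and the jaw bar at (320,230) is clear of the body. I press in small steps.

>>> send_rows --steps '[{"dp":[-1,0,6],"roll":0,"jaw":0},{"dp":[-1,0,11],"roll":0,"jaw":0},{"dp":[-1,0,14],"roll":0,"jaw":0},{"dp":[-1,0,15],"roll":0,"jaw":0}]'

```text
time_s: 11.1
tcp_pos: [0.435, 0.1177, 0.0449]
eef_rot: [180.0, 0.0, -8.9]
contact_force: [-3.0, 1.5, 5.8]
gripper_width: 0.0007
gripper_force: 2.6
```

>>> send_rows --steps '[{"dp":[0,0,2],"roll":0,"jaw":0},{"dp":[0,0,2],"roll":0,"jaw":0}]'

```text
time_s: 11.35
tcp_pos: [0.4352, 0.1177, 0.0428]
eef_rot: [-180.0, -0.0, -8.9]
contact_force: [0.1, 0.1, 0.9]
gripper_width: 0.0007
gripper_force: 0.2
```

```bash
python3 - <<'E'
from h import *
s=st()
c=r.capture('side')
u=proj(c,[np.r_[w(-.03),.05]])[0].astype(int)
cv2.imwrite('pics/s5.png',cv2.resize(c['image'][u[1]-60:u[1]+60,u[0]-80:u[0]+80],None,fx=5,fy=5,interpolation=cv2.INTER_CUBIC))
E
```

```text
{'time_s': 11.35, 'joints': [40.319, 13.326, -41.167, 0.003, -35.505, 40.812], 'tcp_pos': [0.435, 0.118, 0.043], 'eef_rot': [-179.999, -0.003, -8.867], 'contact_force': [0.095, 0.101, 0.879], 'gripper_width': 0.001}
```

View pics/s5.png

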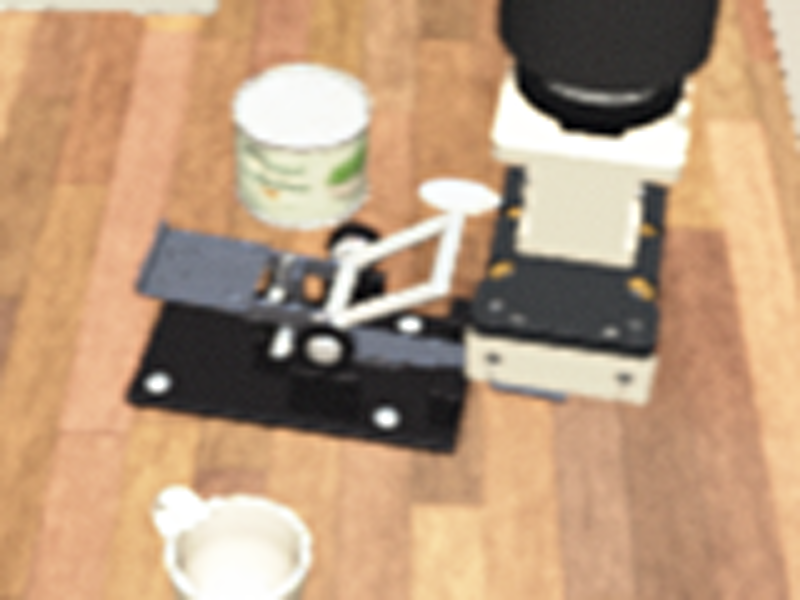

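The trap is still cocked, with the bar up at (450,230). The pedal under the gripper shows at (530,392) and is only lightly touched. I keep pressing in small steps.

>>> send_rows --steps '[{"dp":[0,0,2],"roll":0,"jaw":0},{"dp":[0,0,2],"roll":0,"jaw":0}]'

```text
time_s: 11.65
tcp_pos: [0.4352, 0.1177, 0.0408]
eef_rot: [180.0, -0.0, -8.9]
contact_force: [-0.0, 0.0, 0.5]
gripper_width: 0.0005
gripper_force: 0.2
```

>>> send_rows --steps '[{"dp":[0,0,2],"roll":0,"jaw":0},{"dp":[0,0,2],"roll":0,"jaw":0}]'

```text
time_s: 11.9
tcp_pos: [0.4351, 0.1177, 0.0388]
eef_rot: [180.0, 0.0, -8.9]
contact_force: [-0.5, 0.5, 2.0]
gripper_width: 0.0003
gripper_force: 0.7
```

>>> send_rows --steps '[{"dp":[0,0,2],"roll":0,"jaw":0},{"dp":[0,0,2],"roll":0,"jaw":0}]'

```text
time_s: 12.15
tcp_pos: [0.4351, 0.1177, 0.0368]
eef_rot: [180.0, 0.0, -8.9]
contact_force: [-1.2, 0.3, 0.8]
gripper_width: 0.0006
gripper_force: 0.8
```

>>> send_rows --steps '[{"dp":[0,0,2],"roll":0,"jaw":0},{"dp":[0,0,2],"roll":0,"jaw":0}]'

```text
time_s: 12.4
tcp_pos: [0.435, 0.1176, 0.0347]
eef_rot: [180.0, 0.0, -8.9]
contact_force: [-1.4, 0.3, 1.4]
gripper_width: 0.0002
gripper_force: 0.9
```

```bash
python3 - <<'E'
from h import *
c=r.capture('side')
u=proj(c,[np.r_[w(-.03),.05]])[0].astype(int)
cv2.imwrite('pics/s6.png',cv2.resize(c['image'][u[1]-60:u[1]+60,u[0]-80:u[0]+80],None,fx=5,fy=5,interpolation=cv2.INTER_CUBIC))
E
```

```text
(no output)
```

View pics/s6.png

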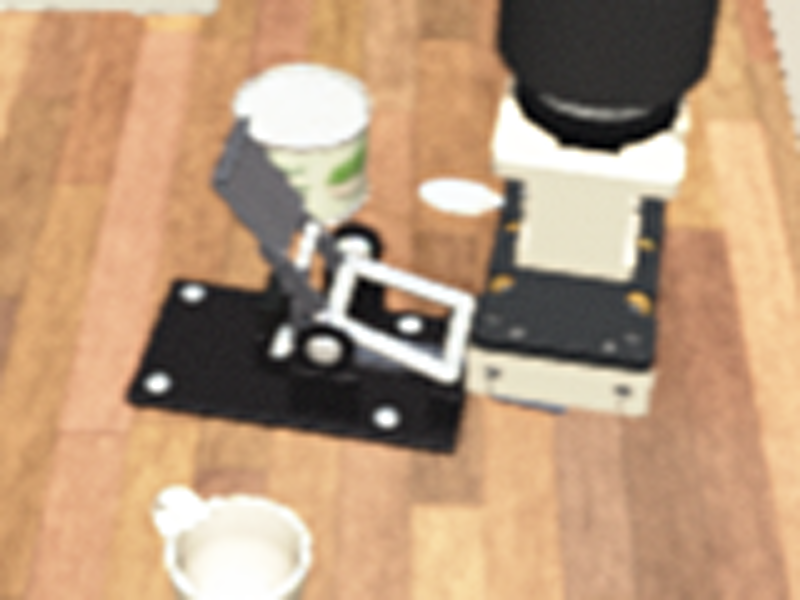

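The jaw is shut, with the bar down at (455,340) and the lever up at (260,180). The cup, tin and spoon are unmoved. I retreat straight up and let the arm settle.

>>> send_rows --steps '[{"dp":[-1,0,-10],"roll":0,"jaw":0},{"dp":[-1,0,-30],"roll":0,"jaw":0},{"dp":[-1,0,-70],"roll":0,"jaw":0},{"dp":[-1,0,-120],"roll":0,"jaw":0},{"dp":[-1,0,-150],"roll":0,"jaw":0}]'

```text
time_s: 13.08
tcp_pos: [0.4347, 0.1181, 0.1881]
eef_rot: [-179.9, -0.2, -8.9]
contact_force: [1.0, -0.1, 0.0]
gripper_width: 0.0003
gripper_force: 0.0
```

>>> send_rows --steps '[{"dp":[0,0,0],"roll":0,"jaw":0},{"dp":[0,0,0],"roll":0,"jaw":0},{"dp":[0,0,0],"roll":0,"jaw":0},{"dp":[0,0,0],"roll":0,"jaw":0}]'

```text
time_s: 13.58
tcp_pos: [0.4338, 0.1176, 0.1841]
eef_rot: [179.9, 0.1, -8.9]
contact_force: [-0.3, 1.0, 0.5]
gripper_width: 0.0006
gripper_force: 0.0
```

```bash
python3 -c "
from h import *
st(); print(r.close_job())"
```

```text
{'time_s': 13.575, 'joints': [40.425, 1.707, -31.213, -0.005, -57.175, 40.705], 'tcp_pos': [0.434, 0.118, 0.184], 'eef_rot': [179.931, 0.066, -8.872], 'contact_force': [-0.339, 0.97, 0.548], 'gripper_width': 0.001}
the job is handed in; nothing more can be done
None
```

The trap cocked and held by itself (peak push about 17 N), then a light press on the pedal snapped the jaw shut; the arm was clear of the trap, the cup, tin and teaspoon looked unmoved, and I handed the job in at 13.6 s, with no verdict returned.

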